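Seat a cut blank in the corner nest of a locating fixture

ROBOT

A 6-joint arm with a two-finger parallel gripper is mounted at the origin on the work surface. World frame = base frame: x ahead of the robot, y to its left, z up, the work surface at z = 0. Lengths are in m, angles in rad, forces in N, time in s.
With the tool pointing down it reaches from about 0.325 to 0.775 m from the base axis. Payload 5.5 kg.
Tool frame: the origin (TCP) lies at the very end of the fingers, on their centre line; the grasp point (between the pads) lies 19 mm behind it (bot.grip_point_offset is the distance from the TCP to the grasp point, in m); z points along the fingers, y is the direction in which the jaws open and shut (so a half turn about z gives the same grasp; the last joint's range is limited). The gripper opens to 88 mm and grips with 3 to 60 N. Pads are 20 mm wide; open, the fingers measure 115 mm over their backs; the gripper's body (75 mm by 178 mm) begins 61 mm behind the grasp point.
Start: joints at [1.282, 0.091, 1.231, -0, 1.82, -0.057], TCP at [0.138, 0.584, 0.223] pointing down, gripper open.
Joint ranges: [-2.87, 2.87], [-0.86, 2.18], [0.17, 2.46], [-1.51, 4.65], [0.06, 2.69], [-2.65, 2.65]. Speed limits (rad/s): [2.57, 2.57, 3.01, 3.14, 3.14, 3.14].

INTERFACE

Orientations are given as a unit quaternion [w, x, y, z].
In Python, from plant import bot, eyes gives the robot as it stands.
- The arm moves only by the shell command python3 -m creep 'ROWS' [FORCE]. ROWS is JSON, a list of rows, each a list of 3 entries, a list of its own where there are three numbers: the closure, from 0 (fully open) to 1 (shut), then the shift along the world's x, y, z in cm, then the turn, a rotation vector about the world's x, y, z in rad. In form: [[hand, [tx, ty, tz], [ax, ay, az]], ...]. A call has 1 to 8 rows; each row is the pose to reach, as a shift and turn from the pose measured when the call began; what a row does not reach only later rows make up. A row lasts 1/8 s, in which the tool goes at most 62.5 mm and 10.7 degrees, less where a joint would pass 70% of its speed; a pose out of reach is approached as far as the arm can. A call with a gripper value outside its range is refused whole. The fingers move at their own pace and stop on an object; FORCE is the grip in N (left out, the last holds). Time passes only in rows, so rows that repeat a pose let the fingers close. It gives the time, the measured TCP pose, the force and the opening at its end, in the units of the state.
- bot.read_state(): the state, without advancing time (a new reading comes with each control period).
- eyes.get_image(name): name is "side" or "top" or "wrist"; returns the picture (384x512x3 uint8, red, green, blue); there is no depth.
- eyes.calibration(name): a dict with "mtx" (3x3 intrinsics, pixels), "T" (4x4, takes a point from camera to world coordinates). Camera axes: x right, y up, looking along -z (the intrinsics and any distortion apply to the point x, -y, -z); pixel columns grow to the right and rows downward; lengths in m; the calibration is good to about 2 mm. A picture is of the moment at which its call begins: read the wrist's pose just before it. calibration takes no time and is no camera call; for the wrist camera it gives the pose at the moment of the call.
- bot.job_done(): hands the job in, once; it reports no verdict.
The state is a dict: "time_s": time; "qpos": joint angles; "qd": joint speeds; "tau": joint torques, N m; "tcp_pos": TCP position; "eef_rot": TCP orientation; "wrist_force": force on the tool from outside, world axes, zero at the start; "torque": the same for the moment, N m; "opening": finger opening in m.
Only numpy, scipy, OpenCV 4.12 (cv2) and the standard library are available. Lean on these libraries where they do the work, as an engineer would, in place of code of your own. Each camera call takes 0.05 s, during which the arm holds its last target.

TASK

The loose brass blank lies on the fixture plate, on the loading side of the yellow line. Without picking it up, push it with the fingertips until its long side is flat against the aluminium rail, still on the loading side of the line; then slide it along the rail, keeping it against the rail all the way, into the blue corner pocket until it is fully home, touching both the rail and the end stop. Never lift or tip the blank, leave the washer, the dowel and everything else where they stand, and draw back clear at the end.

Things in the scene. Friction and masses are not known exactly. Their poses are not given: they have to be found in the camera images.
- fixture: Locating fixture fixed to the bench: grey plate 170 mm (its x) by 380 mm (its y), 12 mm thick, with an aluminium rail along its far (+x) side, a blue corner pocket at its +y end and a yellow line across it. Origin: centre of the plate's underside, z up, plate top at z = 12 mm. All bars stand 20 mm above the plate top.
- rail_mid (a point): Point on the guiding face of the rail, at mid-length, on the plate top: fixture (60, 0, 12) mm; fixture axes. The rail's face is the plane x = 60 mm of the fixture, looking to -x, over the whole 380 mm; the bar behind it is 20 mm wide.
- keeper_end (a point): Point where the keeper's straight inner face begins: fixture (16, 125, 12) mm; fixture axes. The blue keeper runs parallel to the rail from here 40 mm to +y up to the end stop, 44 mm from the rail face (4 mm more than the blank's width), 14 mm wide. Its mouth flares away from the rail from here back to fixture y of about 100 mm, outermost x about -9 mm.
- line_mid (a point): Middle of the 6 mm wide yellow line painted across the plate, on the plate top: fixture (-12, -20, 12) mm; fixture axes. The loading side is the -y side of it.
- nest (a point): Point on the plate top where the blank's origin lies when it is fully home: fixture (40, 135, 12) mm; fixture axes. The blue end stop's face lies 30 mm further to +y (fixture y = 165 mm, from the rail to x = -6 mm), the rail face 20 mm to +x. The blank's last 20 mm stand out of the straight keeper.
- blank: Loose brass blank 40 mm (its x) by 60 mm (its y, the long side) by 16 mm high, about 0.3 kg, two dark dots on top; origin at the centre of its underside, z up. It starts on the plate on the loading side, its middle 55 to 95 mm from the rail face, turned up to 0.5 rad either way from the fixture's axes; it slides with dry friction of about 1 to 4 N.
- ring: flat steel washer ring, outside diameter 38 mm, 12 mm thick, lying on the fixture plate near its +y end, on the side away from the rail; leave it alone; origin at the centre of its underside
- pin: dark steel dowel, diameter 16 mm, 36 mm tall, standing on the fixture plate on the side away from the rail; leave it alone; origin at the centre of its underside
- spool: copper-coloured spool, diameter 90 mm, 50 mm tall, on the bench left of the fixture; leave it alone; origin at the centre of its underside
- jar: clear jar with white cap, diameter 64 mm, 85 mm tall, on the bench left of the fixture; leave it alone; origin at the centre of its underside
- brush: hand brush lying on the bench right of the fixture; leave it alone
- wrench: steel wrench lying on the bench right of the fixture; leave it alone
- block: wooden block 90 x 45 x 45 mm on the bench beyond the fixture; leave it alone; origin at the centre of its underside
There are look-alikes about, which are no part of the job. What is meant by the blank is not green or orange, and is the smaller of those in its own colour.

How it is judged:
By the outcome, as a careful person would: the job done as asked, in the order asked, and still so for the second after the job is handed in, with the robot touching nothing.
It also fails if it takes over 67 s, if anything falls off the work surface, if the arm or the gripper's body presses on something with over 40 N, if the wrist force passes 120 N, or if a joint passes its speed limit or range.

## Working session

There is one attempt and no reset: what is moved stays moved. The work goes in short steps, Python scripts to look and compute and a shell command to move; the robot and the scene stay as the last step left them, time stands still between calls to the robot, and variables do not carry over. Pictures are saved under pics/ and viewed, and the job is handed in when it is done.

```bash
ls; mkdir -p pics; python3 - <<'E'
from plant import bot, eyes
import cv2
s=bot.read_state(); print(s)
for n in ["side","top","wrist"]:
    im=eyes.get_image(n); cv2.imwrite(f"pics/{n}0.png",im[:,:,::-1])
    c=eyes.calibration(n); print(n,c)
E
```

```text
pics
{'time_s': 0.0, 'qpos': array([ 1.28229256e+00,  9.18805531e-02,  1.23191599e+00, -1.12106874e-05,
        1.81979058e+00, -5.67101483e-02]), 'qd': array([ 0.00060405,  0.00105855,  0.00129429,  0.00015121,  0.00053007,
       -0.00060126]), 'tau': array([-1.08146905e-03, -4.46423292e+01, -4.06454623e+01,  6.97984826e-02,
        2.89425580e-02, -8.02002432e-05]), 'tcp_pos': array([0.13775871, 0.58365852, 0.2214769 ]), 'eef_rot': array([-1.65922838e-04,  1.15638836e-01,  9.93290826e-01, -9.83347956e-04]), 'wrist_force': array([ 0.20898648, -1.41587823, -0.311274  ]), 'torque': array([ 0.01585088, -0.0043939 ,  0.01556142]), 'opening': 0.08769912725978604}
side {'mtx': array([[460.51387962,   0.        , 255.53778957],
       [  0.        , 460.51387962, 181.68417763],
       [  0.        ,   0.        ,   1.        ]]), 'T': array([[ 0.96506942,  0.17022697, -0.1991577 ,  0.37069201],
       [-0.26161073,  0.5850038 , -0.76767857, -0.89020819],
       [-0.01417159,  0.7929649 ,  0.60910248,  0.7342054 ],
       [ 0.        ,  0.        ,  0.        ,  1.        ]])}
top {'mtx': array([[411.45816801,   0.        , 252.04421342],
       [  0.        , 411.45816801, 196.70335927],
       [  0.        ,   0.        ,   1.        ]]), 'T': array([[ 0.01448329,  0.99744222, -0.06999459,  0.48815523],
       [-0.99983437,  0.01521846,  0.00998144, -0.00258227],
       [ 0.01102111,  0.06983843,  0.99749743,  1.24128354],
       [ 0.        ,  0.        ,  0.        ,  1.        ]])}
wrist {'mtx': array([[282.83586008,   0.        , 254.86294214],
       [  0.        , 282.83586008, 190.65883955],
       [  0.        ,   0.        ,   1.        ]]), 'T': array([[ 0.2301451 , -0.9286841 , -0.29082482,  0.05594911],
       [ 0.97315547,  0.21923067,  0.07004535,  0.6045734 ],
       [-0.00129229, -0.29913836,  0.95420887,  0.38391237],
       [ 0.        ,  0.        ,  0.        ,  1.        ]])}
```

View pics/top0.png

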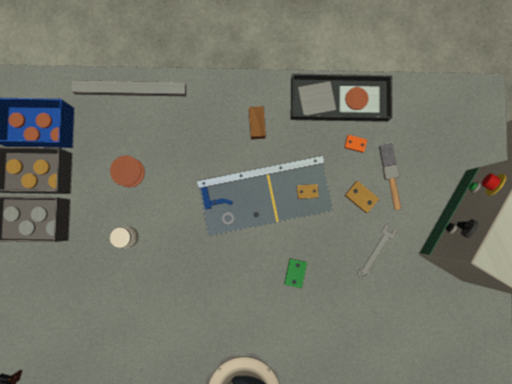

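View pics/side0.png

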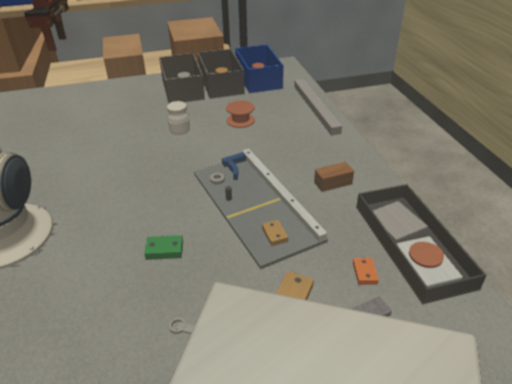

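Top view: candidates for the blank are brass on the plate (308,191), larger brass on the bench (362,197), green (296,273) and orange (356,144). By the description (brass, the smaller one, on the loading side of the plate), it is (308,191). I'll check that in a crop and get first coordinates.

```bash
cat > h.py <<'E'
import numpy as np, cv2
def ray(c,uv,z):
    uv=np.atleast_2d(np.array(uv,float)); K,T=c["mtx"],c["T"]
    d=np.c_[(uv[:,0]-K[0,2])/K[0,0],-(uv[:,1]-K[1,2])/K[1,1],-np.ones(len(uv))]@T[:3,:3].T
    o=T[:3,3]; t=(z-o[2])/d[:,2]
    return o+t[:,None]*d
def proj(c,P):
    P=np.atleast_2d(P); q=(P-c["T"][:3,3])@c["T"][:3,:3]; K=c["mtx"]
    return np.c_[K[0,0]*q[:,0]/-q[:,2]+K[0,2],K[1,1]*-q[:,1]/-q[:,2]+K[1,2]]
E
python3 - <<'E'
from plant import bot, eyes
from h import *
im=cv2.imread("pics/top0.png")
cv2.imwrite("pics/topcrop.png",cv2.resize(im[130:250,185:400],None,fx=3.7,fy=3.7,interpolation=cv2.INTER_CUBIC))
c=eyes.calibration("top")
np.set_printoptions(precision=4,suppress=True)
print(ray(c,[(308,191),(362,197)],0.028)); print(ray(c,[(198,183),(323,159),(331,212),(208,235)],0.012))
# brass mask sizes
hsv=cv2.cvtColor(im,cv2.COLOR_BGR2HSV)
m=cv2.inRange(hsv,(8,100,80),(28,255,255))
for k in cv2.findContours(m,0,2)[0]:
    if cv2.contourArea(k)>60: print(cv2.minAreaRect(k))
E
```

```text
[[ 0.5928 -0.1803  0.028 ]
 [ 0.5774 -0.3407  0.028 ]]
[[ 0.6131  0.1477  0.012 ]
 [ 0.6918 -0.2275  0.012 ]
 [ 0.5321 -0.2519  0.012 ]
 [ 0.4583  0.1144  0.012 ]]
((307.1659851074219, 190.9889678955078), (13.303800582885742, 20.28829574584961), 86.18592071533203)
((361.6089172363281, 196.58908081054688), (28.70677947998047, 19.419292449951172), 39.289405822753906)
((394.4039001464844, 193.51925659179688), (31.378582000732422, 6.079599857330322), 78.69007110595703)
((272.2673645019531, 197.94403076171875), (47.073001861572266, 2.59493350982666), 78.17852020263672)
((52.0, 180.5), (13.0, 8.0), 90.0)
((496.229736328125, 184.8783721923828), (11.857258796691895, 26.736957550048828), 35.53767776489258)
((28.5, 180.0), (14.0, 15.0), 90.0)
((40.69999694824219, 166.6000213623047), (15.205260276794434, 14.758047103881836), 26.56505012512207)
((13.750001907348633, 166.25), (15.55634880065918, 14.849241256713867), 45.0)
((126.90000915527344, 171.1999969482422), (33.98823165893555, 29.96331024169922), 26.56505012512207)
((355.4706115722656, 143.11766052246094), (20.858062744140625, 14.067066192626953), 14.03624439239502)
((31.5, 133.5), (11.0, 13.0), 90.0)
((43.5, 120.0), (12.0, 13.0), 90.0)
((16.0, 120.0), (12.0, 14.0), 90.0)
((256.6411437988281, 121.33528900146484), (29.911636352539062, 14.879122734069824), 85.60128784179688)
((356.2500305175781, 98.25000762939453), (20.50609588623047, 21.21320343017578), 45.0)
```

View pics/topcrop.png

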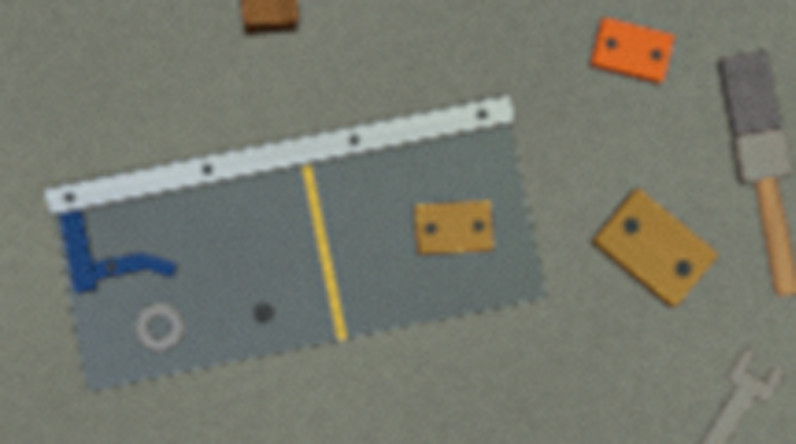

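View pics/wrist0.png

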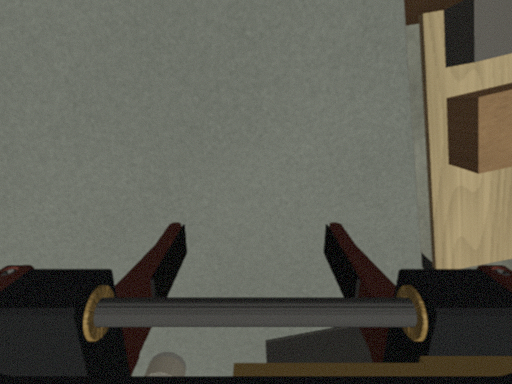

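The crop confirms it: the brass piece at crop (455,227) is the smaller of the two brass ones and lies on the loading side of the plate. The other, at (655,248), is larger and lies on the bench. Next I'll move the wrist camera over the fixture for a precise measurement.

```bash
python3 -m creep '[[0,[3,-4.5,0],[0,0,-0.18]],[0,[6,-9,0],[0,0,-0.36]],[0,[9,-13.5,0],[0,0,-0.54]],[0,[12,-18,0],[0,0,-0.72]],[0,[15,-23,0],[0,0,-0.9]],[0,[18,-28,0],[0,0,-1.08]],[0,[20,-33,0],[0,0,-1.26]],[0,[22,-36,0],[0,0,-1.44]]]'
```

```text
time_s: 1.15
tcp_pos: [0.3583, 0.2217, 0.2218]
eef_rot: [-0.0, 0.744, 0.668, -0.0]
wrist_force: [0.5, -1.0, 0.2]
opening: 0.088
```

```bash
python3 -m creep '[[0.2,[2.5,-4,0],[0,0,-0.18]],[0.4,[5,-8,0],[0,0,-0.36]],[0.6,[7.5,-12,0],[0,0,-0.54]],[0.7,[10,-16,0],[0,0,-0.72]],[0.7,[13,-21,0],[0,0,-0.9]],[0.7,[15,-25,0],[0,0,-1.08]],[0.7,[17,-28,0],[0,0,-1.25]],[0.7,[17,-28,0],[0,0,-1.25]]]'
python3 - <<'E'
from plant import bot, eyes
import cv2,pickle
s=bot.read_state();print(s['tcp_pos'],s['qd'].round(3),s['qpos'].round(2),s['opening'])
c=eyes.calibration("wrist"); im=eyes.get_image("wrist"); cv2.imwrite("pics/w1.png",im[:,:,::-1]); pickle.dump(c,open("w1.pkl","wb"))
E
```

```text
time_s: 2.15
tcp_pos: [0.5285, -0.0602, 0.2205]
eef_rot: [-0.001, 0.995, 0.104, -0.001]
wrist_force: [0.4, -0.4, -0.4]
opening: 0.026
[ 0.52854123 -0.06016262  0.22054826] [ 0.044 -0.04   0.024  0.018  0.019 -0.052] [-0.18 -0.09  1.42  0.    1.82  1.18] 0.026044198350823635
```

View pics/w1.png

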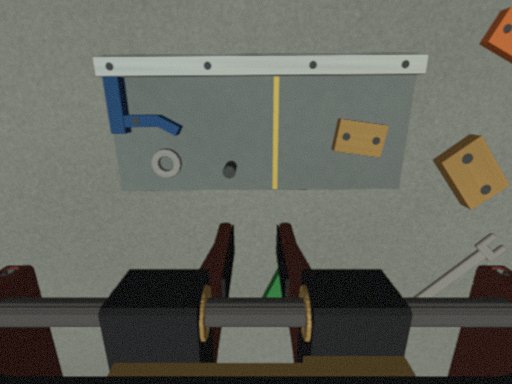

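```bash
python3 - <<'E'
from h import *
import pickle
np.set_printoptions(precision=4,suppress=True)
c=pickle.load(open("w1.pkl","rb")); im=cv2.imread("pics/w1.png"); hsv=cv2.cvtColor(im,cv2.COLOR_BGR2HSV)
g=cv2.cvtColor(im,cv2.COLOR_BGR2GRAY).astype(float)
# rail column profiles
print("col300",g[45:85,300].astype(int)); print("plate edge",g[180:196,200].astype(int))
rows_far=[];rows_near=[];rows_pl=[]
for u in range(125,415,5):
    if abs(u-208)<8 or abs(u-313)<8 or abs(u-405)<8 or abs(u-276)<8: continue
    p=g[40:90,u]; d=np.diff(cv2.GaussianBlur(p.reshape(-1,1),(1,5),1).ravel())
    def sub(i): 
        w=d[i-2:i+3]; return 40.5+i+np.sum(w*np.arange(-2,3))/np.sum(w)
    i=np.argmax(d[:25]); rows_far.append((u,sub(i)))
    j=15+np.argmin(d[15:48]); rows_near.append((u,sub(j)))
def fit(pts):
    p=np.array(pts); k=np.polyfit(p[:,0],p[:,1],1)
    for _ in range(3):
        r=p[:,1]-np.polyval(k,p[:,0]); p=p[abs(r)<max(.5,2*r.std())]; k=np.polyfit(p[:,0],p[:,1],1)
    r=p[:,1]-np.polyval(k,p[:,0]); return k,r.std(),len(p)
kf=fit(rows_far);kn=fit(rows_near);print(kf,kn)
for k,z in((kf,.032),(kn,.032),(kn,.012)):
    P=ray(c,[(u,np.polyval(k[0],u)) for u in (120,410)],z); d=P[0]-P[1]; print(z,P[:,:2].ravel(),"angle",np.arctan2(-d[0],d[1]))
def blob(lo,hi,name,z,amin=60):
    m=cv2.inRange(hsv,lo,hi)
    for k in cv2.findContours(m,0,2)[0]:
        if cv2.contourArea(k)>amin:
            r=cv2.minAreaRect(k); b=cv2.boxPoints(r); print(name,r); print(ray(c,b,z)[:,:2].tolist(), ray(c,[r[0]],z)[0,:2])
blob((18,120,100),(32,255,255),"yel",.012)
blob((8,90,80),(18,255,255),"brass",.028,400)
E
python3 - <<'E'
import cv2
im=cv2.imread("pics/w1.png"); cv2.imwrite("pics/w1c.png",cv2.resize(im[40:200,90:430],None,fx=2.35,fy=2.35,interpolation=cv2.INTER_CUBIC))
E
```

```text
col300 [122 114 125 123 126 126 126 124 111 110 132 167 174 178 176 174 174 175
 174 171 171 169 174 174 177 174 176 178 171 122  85 100 113 112 108 103
 113 106 110 108]
plate edge [117 111 111 117 114 108 110 113 116 115 119 124 125 124 122 120]
(array([-0.0079, 57.6764]), np.float64(0.12622289943772297), 46) (array([-0.0076, 75.9295]), np.float64(0.07652307215836647), 46)
0.032 [ 0.6235  0.1183  0.6935 -0.2016] angle 0.215427788664105
0.032 [ 0.6041  0.117   0.6753 -0.2087] angle 0.21532959844265476
0.012 [ 0.6039  0.126   0.6791 -0.2182] angle 0.21532959844265465
yel ((308.3276672363281, 320.048095703125), (5.708549499511719, 40.0650749206543), 1.5074357986450195)
[[0.2575475636087616, -0.1995847646190818], [0.3343537376566416, -0.18069443464048804], [0.3359456173781531, -0.18950509429721166], [0.2592139526626667, -0.20887401742123538]] [ 0.2978 -0.1944]
yel ((201.17233276367188, 320.0480651855469), (40.03876495361328, 4.708896160125732), 88.49256896972656)
[[0.29886758996119034, -0.015687607898619716], [0.3006379457177911, -0.022873309837651623], [0.22271534216303424, -0.0366508
[... 549 characters left out ...]
4876888168610536], [0.6142199773376432, -0.21273412441239067], [0.5743466382287487, -0.2211497900039024]] [ 0.5922 -0.1842]
yel ((275.10498046875, 132.49363708496094), (4.096241474151611, 111.03394317626953), 0.9240454435348511)
[[0.5021077375614432, -0.0875759606674445], [0.6404924273643333, -0.057853224482129165], [0.6414517872342572, -0.06275376103458809], [0.5031804620969014, -0.09308658522140846]] [ 0.5759 -0.0744]
brass ((495.5, 34.499996185302734), (54.99999237060547, 30.999996185302734), 90.0)
[[0.7545453526093816, -0.26054142910227424], [0.7615010842606325, -0.29351418156004133], [0.7109018633788676, -0.31956641807516456], [0.7035608462227357, -0.2848231962177255]] [ 0.7333 -0.2893]
```

View pics/w1c.png

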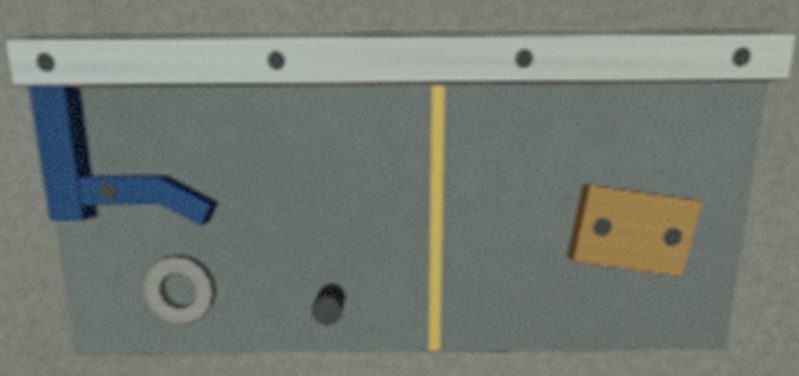

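Wrist view: the blank is at about (361,138), its −y end turned away from the rail. The yellow line is at column 275, the rail's near edge at row ~74, the pocket at the left (115–180, 80–130), the washer at (166,163) and the dowel at (229,170). In fixture coordinates, with fixture yaw ≈0.215, the blank is near (-16, -131) with yaw about -0.14. Next I'll descend behind the blank's long side.

```bash
cat >> h.py <<'E'
YAW=.2153
EX=np.array([np.cos(YAW),np.sin(YAW)]);EY=np.array([-EX[1],EX[0]])
ORI=EX*.5548+EY*(-.1758)
def w2f(p): p=np.atleast_2d(p)[:,:2]-ORI; return 1000*np.c_[p@EX,p@EY]
def f2w(x,y): return ORI+EX*x/1000+EY*y/1000
def st(s):
    q=s['eef_rot']; from scipy.spatial.transform import Rotation as R
    M=R.from_quat([q[1],q[2],q[3],q[0]]).as_matrix(); y=M[:2,1]; 
    print("t %.2f fix %s z %.1f jaw-rel %.4f tilt %s F_fix %.1f %.1f %.1f open %.1f"%(s['time_s'],w2f(s['tcp_pos'])[0].round(1),1000*s['tcp_pos'][2],np.arctan2(y[1],y[0])-YAW,M[:2,2].round(3),*(np.array(s['wrist_force'])[:2]@EX,np.array(s['wrist_force'])[:2]@EY,s['wrist_force'][2]),1000*s['opening']))
E
python3 -m creep '[[0.7,[0.4,-3,-3],[0,0,0.007]],[0.7,[0.8,-6,-6],[0,0,0.007]],[0.7,[1.2,-9,-9],[0,0,0.007]],[0.7,[1.5,-12,-12],[0,0,0.007]],[0.7,[1.5,-13.5,-15],[0,0,0.007]],[0.7,[1.5,-13.5,-16],[0,0,0.007]],[0.7,[1.5,-13.5,-16],[0,0,0.007]]]'
python3 - <<'E'
from plant import bot, eyes
import pickle
from h import *
s=bot.read_state();st(s)
c=eyes.calibration("wrist"); im=eyes.get_image("wrist"); cv2.imwrite("pics/w2.png",im[:,:,::-1]); pickle.dump(c,open("w2.pkl","wb"))
E
```

```text
time_s: 3.08
tcp_pos: [0.5429, -0.1924, 0.061]
eef_rot: [-0.001, 0.994, 0.11, -0.001]
wrist_force: [0.7, 0.5, -0.3]
opening: 0.0265
t 3.08 fix [ -65.5 -128.2] z 61.0 jaw-rel -1.5648 tilt [-0.003  0.002] F_fix 0.8 0.4 -0.3 open 26.5
```

View pics/w2.png

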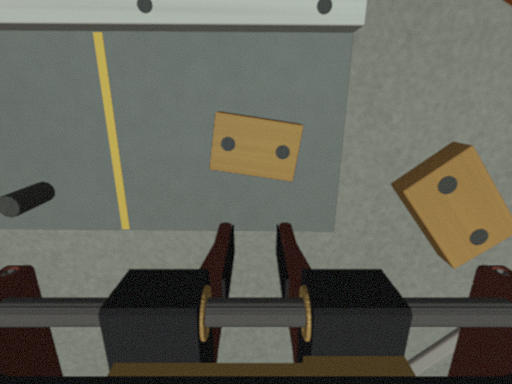

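```bash
cat >> h.py <<'E'
def blank(im,c,roi,show=True):
    # im BGR, roi x0,y0,x1,y1; top-face corners + dots -> fixture coords
    x0,y0,x1,y1=roi; hsv=cv2.cvtColor(im,cv2.COLOR_BGR2HSV)
    m=cv2.inRange(hsv,(10,70,110),(32,255,255)); q=np.zeros_like(m); q[y0:y1,x0:x1]=m[y0:y1,x0:x1]
    k=max(cv2.findContours(q,0,2)[0],key=cv2.contourArea); f=np.zeros_like(m); cv2.drawContours(f,[k],-1,255,-1)
    g=cv2.cvtColor(im,cv2.COLOR_BGR2GRAY); d=cv2.bitwise_and(f,cv2.inRange(g,0,90)); d[:y0]=0
    cs=sorted(cv2.findContours(d,0,2)[0],key=cv2.contourArea)[-2:]
    C=[]
    for e in cs:
        M=cv2.moments(e); C.append((M['m10']/M['m00'],M['m01']/M['m00']))
    F=w2f(ray(c,C,.028)); F=F[np.argsort(F[:,1])]; mid=F.mean(0); v=F[1]-F[0]
    print("dots px",np.round(C,1).tolist(),"fix mid",mid.round(1),"yaw %.3f"%np.arctan2(-v[0],v[1]),"sep %.1f"%np.hypot(*v))
    r=cv2.minAreaRect(k); print("box fix",w2f(ray(c,cv2.boxPoints(r),.028)).round(1).tolist())
E
python3 - <<'E'
from h import *
import pickle
blank(cv2.imread("pics/w2.png"),pickle.load(open("w2.pkl","rb")),(195,95,320,200))
blank(cv2.imread("pics/w1.png"),pickle.load(open("w1.pkl","rb")),(320,105,400,170))
c=pickle.load(open("w2.pkl","rb"))
print("rail near (row 24 / 29)",w2f(ray(c,[(60,24),(330,24)],.032)),w2f(ray(c,[(60,29),(330,29)],.012)),"line",w2f(ray(c,[(98,32),(125,228)],.012)))
E
python3 -c "
import cv2
im=cv2.imread('pics/w2.png');cv2.imwrite('pics/w2c.png',cv2.resize(im[0:120,150:420],None,fx=2.9,fy=2.9))"
```

```text
dots px [[282.2, 151.8], [227.7, 143.5]] fix mid [ -14.1 -126. ] yaw -0.145 sep 38.0
box fix [[-29.1, -92.0], [10.0, -99.4], [1.9, -158.1], [-38.2, -154.3]]
dots px [[345.9, 136.1], [375.8, 140.4]] fix mid [ -14.2 -125.4] yaw -0.144 sep 38.0
box fix [[-29.6, -92.8], [10.5, -95.4], [1.6, -157.2], [-39.1, -156.8]]
rail near (row 24 / 29) [[  59.86995503   -8.91448924]
 [  60.64113948 -170.23131181]] [[  61.45378726    3.98283478]
 [  62.31855079 -175.07862973]] line [[ 59.80177662 -20.99507307]
 [-83.02164088 -19.91290557]]
```

View pics/w2c.png

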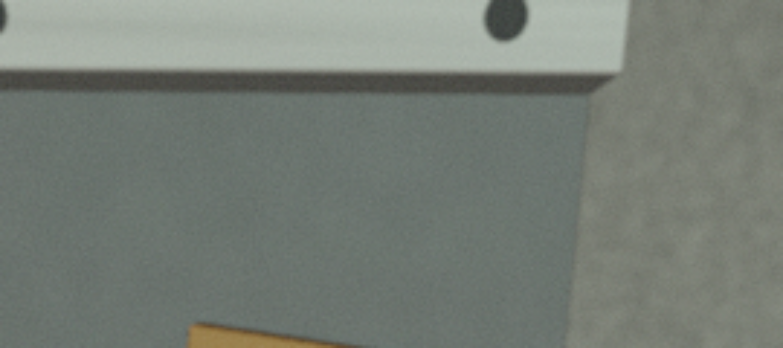

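```bash
python3 -m creep '[[0.7,[0,0,-1.5],[0,0,0]],[0.7,[0,0,-3],[0,0,0]],[0.7,[0,0,-4],[0,0,0]],[0.7,[0,0,-4.4],[0,0,0]],[0.7,[0,0,-4.4],[0,0,0]]]'; python3 -c "
from plant import bot
from h import *
st(bot.read_state())"
```

```text
time_s: 3.75
tcp_pos: [0.5434, -0.1927, 0.0177]
eef_rot: [-0.001, 0.994, 0.11, -0.001]
wrist_force: [-1.2, -0.5, -0.2]
opening: 0.0262
t 3.75 fix [ -65.2 -128.5] z 17.7 jaw-rel -1.5649 tilt [-0.001  0.002] F_fix -1.2 -0.3 -0.2 open 26.2
```

Now I'll push 40 mm toward the rail, 5 mm per row, turning by -0.006 to square up.

```bash
python3 -m creep '[[0.7,[0.5,0.1,-0.05],[0,0,-0.006]],[0.7,[1,0.2,-0.05],[0,0,-0.006]],[0.7,[1.5,0.3,-0.05],[0,0,-0.006]],[0.7,[2,0.42,-0.05],[0,0,-0.006]],[0.7,[2.5,0.53,-0.05],[0,0,-0.006]],[0.7,[3,0.65,-0.05],[0,0,-0.006]],[0.7,[3.5,0.76,-0.05],[0,0,-0.006]],[0.7,[4,0.87,-0.05],[0,0,-0.006]]]'; python3 - <<'E'
from plant import bot, eyes
import pickle
from h import *
s=bot.read_state();st(s)
c=eyes.calibration("wrist"); im=eyes.get_image("wrist")[:,:,::-1].copy(); cv2.imwrite("pics/w3.png",im)
blank(im,c,(150,40,350,222))
E
```

```text
time_s: 4.75
tcp_pos: [0.5835, -0.1839, 0.0174]
eef_rot: [-0.001, 0.994, 0.107, -0.001]
wrist_force: [-4.5, -1.0, 3.8]
opening: 0.0263
t 4.75 fix [ -24.  -128.5] z 17.4 jaw-rel -1.5709 tilt [-0.002  0.002] F_fix -4.6 -0.0 3.8 open 26.3
dots px [[281.2, 197.4], [213.9, 197.4]] fix mid [   6.2 -122.5] yaw -0.000 sep 38.1
box fix [[26.0, -92.9], [26.0, -152.3], [-8.3, -154.0], [-8.4, -90.6]]
```

View pics/w3.png

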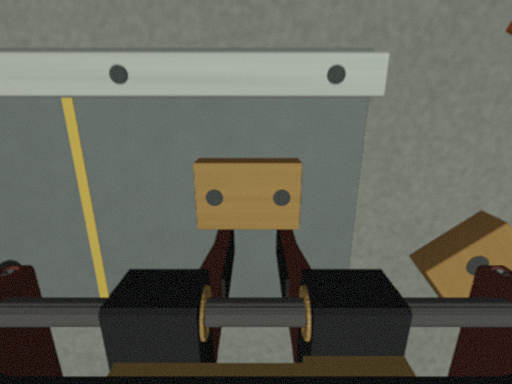

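The blank is square to the rail (yaw 0.000), dots at (214,197) and (281,197), with 34 mm to go to the rail.

```bash
python3 -m creep '[[0.7,[0.5,0.1,0],[0,0,0]],[0.7,[1,0.21,0],[0,0,0]],[0.7,[1.5,0.32,0],[0,0,0]],[0.7,[2,0.43,0],[0,0,0]],[0.7,[2.5,0.54,0],[0,0,0]],[0.7,[2.9,0.63,0],[0,0,0]],[0.7,[3.2,0.7,0],[0,0,0]],[0.7,[3.3,0.72,0],[0,0,0]]]'; python3 -c "
from plant import bot
from h import *
st(bot.read_state())"
```

```text
time_s: 5.8
tcp_pos: [0.6166, -0.1765, 0.0172]
eef_rot: [-0.001, 0.994, 0.107, -0.001]
wrist_force: [-7.9, -1.5, 4.2]
opening: 0.0259
t 5.80 fix [   9.8 -128.4] z 17.2 jaw-rel -1.5707 tilt [-0.003  0.002] F_fix -8.0 0.2 4.2 open 25.9
```

```bash
python3 -m creep '[[0.7,[0.1,0.02,0],[0,0,0]],[0.7,[0.2,0.04,0],[0,0,0]],[0.7,[0.2,0.04,0],[0,0,0]]]'; python3 - <<'E'
from plant import bot, eyes
import pickle
from h import *
s=bot.read_state();st(s)
c=eyes.calibration("wrist"); im=eyes.get_image("wrist")[:,:,::-1].copy(); cv2.imwrite("pics/w4.png",im)
blank(im,c,(150,40,350,228))
E
```

```text
time_s: 6.18
tcp_pos: [0.6166, -0.1765, 0.0173]
eef_rot: [-0.001, 0.994, 0.107, -0.004]
wrist_force: [-11.1, -1.1, 6.9]
opening: 0.0262
t 6.17 fix [   9.8 -128.4] z 17.3 jaw-rel -1.5712 tilt [-0.008  0.002] F_fix -11.1 1.3 6.9 open 26.2
dots px [[281.3, 197.7], [213.9, 197.5]] fix mid [  40.  -122.4] yaw -0.002 sep 38.1
box fix [[59.4, -92.9], [59.4, -152.2], [21.9, -154.0], [21.8, -90.3]]
```

View pics/w4.png

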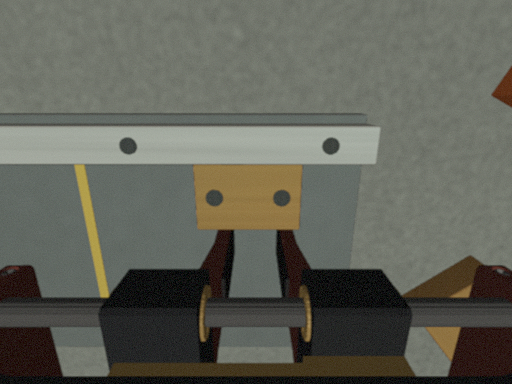

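The arm stalled at 11 N with the blank flat against the rail: dots at (214,198) and (281,198), far edge on the rail's near edge at row 163, centre at fixture (40.0, -122.4), yaw -0.002. I'll back off, rise and turn to get behind its −y end.

```bash
python3 -m creep '[[0.7,[-0.5,-0.1,0],[0,0,0]],[0.7,[-1.5,-0.32,0],[0,0,0]],[0.8,[-2.9,-0.64,0],[0,0,0]],[0.9,[-2.9,-0.64,2],[0,0,0]],[1,[-2.9,-0.64,5],[0,0,0]],[1,[-2.2,-1.8,6.5],[0,0,0.18]],[1,[-1.5,-2.8,7],[0,0,0.36]],[1,[-0.5,-3.3,7],[0,0,0.54]]]'; python3 - <<'E'
from plant import bot
from h import *
s=bot.read_state();st(s); t=f2w(33,-176); print((t-s['tcp_pos'][:2])*100)
E
```

```text
time_s: 7.22
tcp_pos: [0.6127, -0.2104, 0.0904]
eef_rot: [0.001, 0.929, 0.371, -0.002]
wrist_force: [0.9, 0.3, 0.1]
opening: 0.0005
t 7.22 fix [  -1.2 -160.6] z 90.4 jaw-rel -1.0258 tilt [-0.003 -0.004] F_fix 1.0 0.1 0.1 open 0.5
[ 3.66559578 -0.77488548]
```

```bash
python3 -m creep '[[1,[1,-0.2,0],[0,0,0.18]],[1,[2,-0.4,0],[0,0,0.36]],[1,[3,-0.6,0],[0,0,0.54]],[1,[3.7,-0.8,0],[0,0,0.72]],[1,[3.7,-0.8,0],[0,0,0.9]],[1,[3.7,-0.8,0],[0,0,1.026]],[1,[3.7,-0.8,0],[0,0,1.026]]]'; python3 - <<'E'
from plant import bot, eyes
import pickle
from h import *
s=bot.read_state();st(s)
c=eyes.calibration("wrist"); im=eyes.get_image("wrist")[:,:,::-1].copy(); cv2.imwrite("pics/w5.png",im)
blank(im,c,(150,40,350,228))
E
```

```text
time_s: 8.1
tcp_pos: [0.6503, -0.2185, 0.0921]
eef_rot: [0.003, 0.627, 0.779, -0.001]
wrist_force: [0.4, -0.3, 0.1]
opening: 0.0007
t 8.10 fix [  33.8 -176.5] z 92.1 jaw-rel -0.0010 tilt [ 0.004 -0.006] F_fix 0.4 -0.4 0.1 open 0.7
dots px [[263.7, 165.0], [264.0, 116.8]] fix mid [  40.  -122.4] yaw 0.001 sep 38.0
box fix [[18.9, -151.4], [20.1, -92.4], [59.7, -92.4], [61.9, -151.5]]
```

View pics/w5.png

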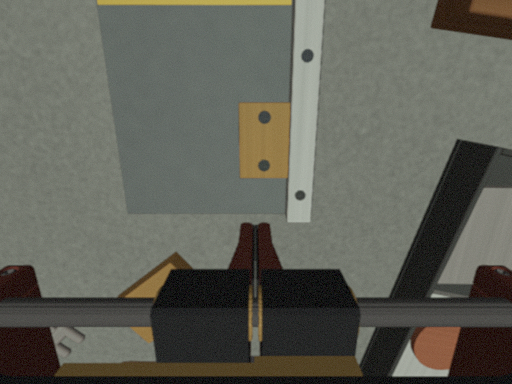

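Still flat at (40,-122.4), and the closed fingers at (255,225) are lined up behind its end. I'll descend and start pushing along the rail with a slight bias toward it.

```bash
python3 -m creep '[[1,[0,0,-2.5],[0,0,0]],[1,[0,0,-5],[0,0,0]],[1,[0,0,-6.5],[0,0,0]],[1,[0,0,-7.5],[0,0,0]],[1,[0,0,-7.5],[0,0,0]]]'; python3 -c "
from plant import bot
from h import *
st(bot.read_state())"
```

```text
time_s: 8.78
tcp_pos: [0.65, -0.2183, 0.0164]
eef_rot: [0.003, 0.628, 0.778, -0.001]
wrist_force: [0.2, -0.5, 0.1]
opening: 0.0006
t 8.78 fix [  33.5 -176.4] z 16.4 jaw-rel -0.0029 tilt [ 0.002 -0.005] F_fix 0.1 -0.5 0.1 open 0.6
```

```bash
python3 -m creep '[[1,[-0.11,0.49,0.05],[0,0,0.002]],[1,[-0.21,0.98,0.05],[0,0,0.002]],[1,[-0.32,1.47,0.05],[0,0,0.002]],[1,[-0.4,1.96,0.05],[0,0,0.002]],[1,[-0.48,2.46,0.05],[0,0,0.002]],[1,[-0.55,2.95,0.05],[0,0,0.002]],[1,[-0.63,3.45,0.05],[0,0,0.002]],[1,[-0.71,3.94,0.05],[0,0,0.002]]]'; python3 - <<'E'
from plant import bot, eyes
import pickle
from h import *
s=bot.read_state();st(s)
c=eyes.calibration("wrist"); im=eyes.get_image("wrist")[:,:,::-1].copy(); cv2.imwrite("pics/w6.png",im)
blank(im,c,(150,40,350,228))
E
```

```text
time_s: 9.78
tcp_pos: [0.6424, -0.1811, 0.018]
eef_rot: [0.004, 0.628, 0.778, -0.003]
wrist_force: [-3.4, -9.1, 3.8]
opening: 0.0002
t 9.78 fix [  34.1 -138.4] z 18.0 jaw-rel -0.0022 tilt [ 0.002 -0.009] F_fix -5.3 -8.2 3.8 open 0.2
dots px [[267.0, 211.9], [267.7, 145.8]] fix mid [ 40.1 -95.2] yaw 0.001 sep 38.1
box fix [[20.2, -65.2], [59.5, -65.3], [62.5, -123.8], [18.5, -123.7]]
```

View pics/w6.png

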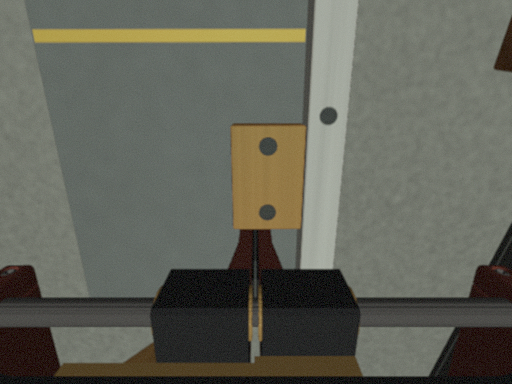

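The blank slides along the rail at x=40.1, yaw 0.001, pressed into it with about 5 N. Continuing.

```bash
python3 -m creep '[[1,[-0.03,0.61,-0.05],[0,0,0.002]],[1,[-0.16,1.19,-0.05],[0,0,0.002]],[1,[-0.29,1.78,-0.05],[0,0,0.002]],[1,[-0.41,2.37,-0.05],[0,0,0.002]],[1,[-0.54,2.95,-0.05],[0,0,0.002]],[1,[-0.67,3.54,-0.05],[0,0,0.002]],[1,[-0.8,4.12,-0.05],[0,0,0.002]],[1,[-0.93,4.71,-0.05],[0,0,0.002]]]'; python3 - <<'E'
from plant import bot, eyes
from h import *
s=bot.read_state();st(s)
c=eyes.calibration("wrist"); im=eyes.get_image("wrist")[:,:,::-1].copy(); cv2.imwrite("pics/w7.png",im)
blank(im,c,(200,90,320,228))
E
```

```text
time_s: 10.82
tcp_pos: [0.6325, -0.1346, 0.018]
eef_rot: [0.004, 0.627, 0.779, -0.004]
wrist_force: [-1.8, -6.1, 3.7]
opening: 0.0001
t 10.82 fix [ 34.4 -90.9] z 18.0 jaw-rel -0.0009 tilt [ 0.002 -0.011] F_fix -3.1 -5.6 3.7 open 0.1
dots px [[266.6, 212.1], [267.4, 146.1]] fix mid [ 40.1 -47.7] yaw 0.000 sep 38.0
box fix [[4.9, -15.6], [59.5, -15.6], [62.8, -76.2], [1.1, -76.1]]
```

```bash
python3 -m creep '[[1,[-0.01,0.61,-0.05],[0.005,0,0]],[1,[-0.14,1.2,-0.05],[0.005,0,0]],[1,[-0.27,1.78,-0.05],[0.005,0,0]],[1,[-0.4,2.37,-0.05],[0.005,0,0]],[1,[-0.52,2.96,-0.05],[0.005,0,0]],[1,[-0.65,3.54,-0.05],[0.005,0,0]],[1,[-0.78,4.13,-0.05],[0.005,0,0]],[1,[-0.91,4.71,-0.05],[0.005,0,0]]]'; python3 - <<'E'
from plant import bot, eyes
from h import *
s=bot.read_state();st(s)
c=eyes.calibration("wrist"); im=eyes.get_image("wrist")[:,:,::-1].copy(); cv2.imwrite("pics/w8.png",im)
blank(im,c,(200,125,320,228))
E
```

```text
time_s: 11.88
tcp_pos: [0.6226, -0.0883, 0.0179]
eef_rot: [0.003, 0.628, 0.779, -0.003]
wrist_force: [-3.2, -7.7, 3.9]
opening: 0.0004
t 11.88 fix [ 34.6 -43.5] z 17.9 jaw-rel -0.0015 tilt [ 0.    -0.009] F_fix -4.8 -6.8 3.9 open 0.4
dots px [[266.3, 211.9], [267.1, 145.9]] fix mid [40.1 -0.3] yaw -0.001 sep 38.0
box fix [[4.9, 29.7], [59.3, 29.6], [62.4, -28.8], [1.3, -28.8]]
```

View pics/w8.png

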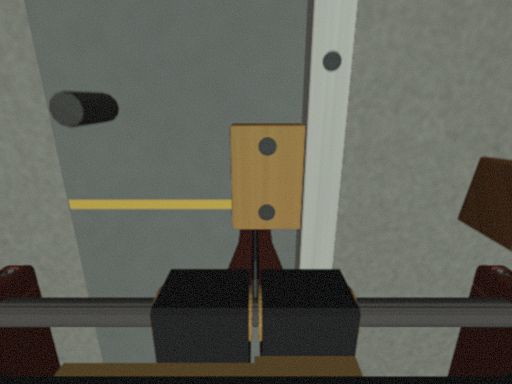

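Flat on the rail, half-way along: dots at (267,146) and (266,212). The dowel at (70,108) is well clear.

```bash
python3 -m creep '[[1,[-0.01,0.61,-0.05],[0.005,0,0]],[1,[-0.14,1.2,-0.05],[0.005,0,0]],[1,[-0.27,1.78,-0.05],[0.005,0,0]],[1,[-0.4,2.37,-0.05],[0.005,0,0]],[1,[-0.52,2.96,-0.05],[0.005,0,0]],[1,[-0.65,3.54,-0.05],[0.005,0,0]],[1,[-0.78,4.13,-0.05],[0.005,0,0]],[1,[-0.91,4.71,-0.05],[0.005,0,0]]]'; python3 - <<'E'
from plant import bot, eyes
from h import *
s=bot.read_state();st(s)
c=eyes.calibration("wrist"); im=eyes.get_image("wrist")[:,:,::-1].copy(); cv2.imwrite("pics/w9.png",im)
blank(im,c,(200,110,320,228))
E
```

```text
time_s: 12.92
tcp_pos: [0.6127, -0.042, 0.0178]
eef_rot: [0.001, 0.628, 0.778, -0.003]
wrist_force: [-2.3, -8.5, 3.4]
opening: 0.0001
t 12.93 fix [34.8  3.9] z 17.8 jaw-rel -0.0021 tilt [-0.001 -0.006] F_fix -4.1 -7.8 3.4 open 0.1
dots px [[265.7, 211.9], [266.5, 146.0]] fix mid [40.1 47.1] yaw -0.002 sep 38.0
box fix [[20.4, 77.1], [59.7, 77.0], [62.6, 18.6], [18.6, 18.6]]
```

View pics/w9.png

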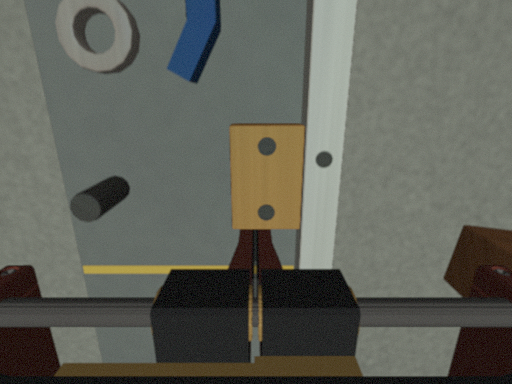

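```bash
python3 -m creep '[[1,[-0.01,0.61,-0.05],[0.003,0,0.002]],[1,[-0.14,1.2,-0.05],[0.003,0,0.002]],[1,[-0.27,1.78,-0.05],[0.003,0,0.002]],[1,[-0.4,2.37,-0.05],[0.003,0,0.002]],[1,[-0.52,2.96,-0.05],[0.003,0,0.002]],[1,[-0.65,3.54,-0.05],[0.003,0,0.002]],[1,[-0.78,4.13,-0.05],[0.003,0,0.002]],[1,[-0.91,4.71,-0.05],[0.003,0,0.002]]]'; python3 - <<'E'
from plant import bot, eyes
from h import *
s=bot.read_state();st(s)
c=eyes.calibration("wrist"); im=eyes.get_image("wrist")[:,:,::-1].copy(); cv2.imwrite("pics/w10.png",im)
blank(im,c,(220,110,320,228))
E
```

```text
time_s: 13.98
tcp_pos: [0.6028, 0.0044, 0.0177]
eef_rot: [0.001, 0.627, 0.779, -0.003]
wrist_force: [-3.7, -8.6, 3.9]
opening: 0.0
t 13.97 fix [35.  51.3] z 17.7 jaw-rel -0.0006 tilt [-0.002 -0.005] F_fix -5.5 -7.6 3.9 open 0.0
dots px [[265.5, 212.0], [266.2, 145.9]] fix mid [40.2 94.5] yaw -0.000 sep 38.0
box fix [[20.5, 124.4], [59.8, 124.4], [62.8, 66.0], [18.9, 66.0]]
```

View pics/w10.png

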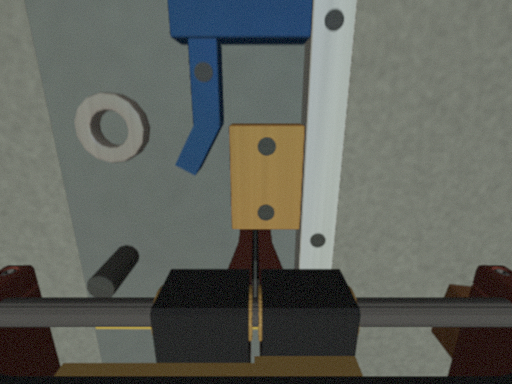

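The leading end is entering the mouth at row 125, with clearance to the blue keeper (190–222). The end stop is at row 40. Now a slower final stretch.

```bash
python3 -m creep '[[1,[0.01,0.51,-0.05],[0.003,0,0]],[1,[-0.1,1,-0.05],[0.003,0,0]],[1,[-0.2,1.49,-0.05],[0.003,0,0]],[1,[-0.31,1.98,-0.05],[0.003,0,0]],[1,[-0.42,2.47,-0.05],[0.003,0,0]],[1,[-0.52,2.96,-0.05],[0.003,0,0]],[1,[-0.63,3.45,-0.05],[0.003,0,0]],[1,[-0.7,3.74,-0.05],[0.003,0,0]]]'; python3 - <<'E'
from plant import bot, eyes
from h import *
s=bot.read_state();st(s)
c=eyes.calibration("wrist"); im=eyes.get_image("wrist")[:,:,::-1].copy(); cv2.imwrite("pics/w11.png",im)
blank(im,c,(220,110,320,228))
E
```

```text
time_s: 15.02
tcp_pos: [0.595, 0.041, 0.0176]
eef_rot: [0.0, 0.627, 0.779, -0.003]
wrist_force: [-3.3, -9.3, 4.8]
opening: 0.0003
t 15.03 fix [35.2 88.7] z 17.6 jaw-rel -0.0009 tilt [-0.004 -0.005] F_fix -5.2 -8.3 4.8 open 0.3
dots px [[265.3, 212.1], [265.9, 146.0]] fix mid [ 40.2 131.9] yaw 0.001 sep 38.0
box fix [[20.8, 161.9], [60.0, 161.8], [63.0, 103.5], [19.1, 103.4]]
```

```bash
python3 -m creep '[[1,[0.07,0.17,-0.05],[0,0,0]],[1,[0.04,0.31,-0.05],[0,0,0]],[1,[0.02,0.41,-0.05],[0,0,0]],[1,[0,0.51,-0.05],[0,0,0]],[1,[0,0.56,-0.05],[0,0,0]],[1,[0,0.56,-0.05],[0,0,0]]]'; python3 - <<'E'
from plant import bot, eyes
from h import *
s=bot.read_state();st(s)
c=eyes.calibration("wrist"); im=eyes.get_image("wrist")[:,:,::-1].copy(); cv2.imwrite("pics/w12.png",im)
blank(im,c,(220,110,320,228))
E
```

```text
time_s: 15.82
tcp_pos: [0.5945, 0.0435, 0.0177]
eef_rot: [0.002, 0.628, 0.778, -0.006]
wrist_force: [-1.5, -13.7, 4.3]
opening: 0.0006
t 15.82 fix [35.3 91.2] z 17.7 jaw-rel -0.0024 tilt [-0.004 -0.011] F_fix -4.4 -13.1 4.3 open 0.6
dots px [[265.0, 212.4], [265.6, 146.4]] fix mid [ 40.2 134.3] yaw -0.000 sep 38.0
box fix [[20.5, 164.0], [59.6, 163.9], [62.5, 106.1], [18.6, 106.0]]
```

View pics/w12.png

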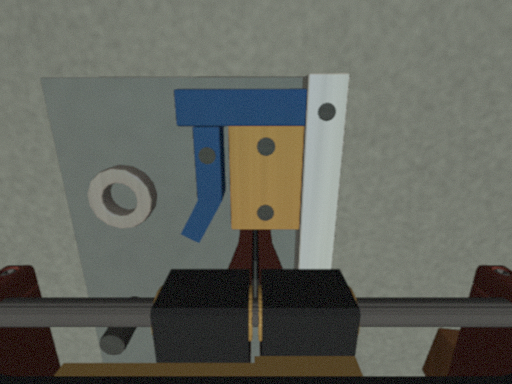

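The blank's front edge (row 125) meets the end stop. One more gentle press will confirm the stall.

```bash
python3 -m creep '[[1,[0.06,0.2,0],[0.005,0,0]],[1,[0.04,0.35,0],[0.005,0,0]],[1,[0.02,0.4,0],[0.005,0,0]],[1,[0.02,0.4,0],[0.005,0,0]],[1,[0.02,0.4,0],[0.005,0,0]]]'; python3 - <<'E'
from plant import bot, eyes
from h import *
s=bot.read_state();st(s)
c=eyes.calibration("wrist"); im=eyes.get_image("wrist")[:,:,::-1].copy(); cv2.imwrite("pics/w13.png",im)
blank(im,c,(220,110,320,228))
E
```

```text
time_s: 16.5
tcp_pos: [0.5945, 0.0434, 0.0177]
eef_rot: [0.002, 0.629, 0.778, -0.006]
wrist_force: [0.3, -14.9, 1.9]
opening: 0.0005
t 16.50 fix [35.2 91.2] z 17.7 jaw-rel -0.0045 tilt [-0.005 -0.013] F_fix -2.9 -14.7 1.9 open 0.5
dots px [[265.0, 212.4], [265.5, 146.2]] fix mid [ 40.2 134.4] yaw -0.001 sep 38.1
box fix [[20.6, 164.0], [59.7, 163.9], [62.5, 106.0], [18.6, 106.1]]
```

It stalled at the same place (no motion at 15 N), so the blank is home. I'll draw back along −y, then rise.

```bash
python3 -m creep '[[1,[0.06,-0.3,0],[0,0,0]],[1,[0.21,-1,0],[0,0,0]],[1,[0.43,-2,0],[0,0,0]],[1,[0.64,-2.9,0],[0,0,0]],[1,[0.64,-2.9,3],[0,0,0]],[1,[0.64,-2.9,7],[0,0,0]],[1,[0.64,-2.9,11],[0,0,0]],[1,[0.64,-2.9,12],[0,0,0]]]'; python3 - <<'E'
from plant import bot, eyes
from h import *
s=bot.read_state();st(s)
c=eyes.calibration("wrist"); im=eyes.get_image("wrist")[:,:,::-1].copy(); cv2.imwrite("pics/w14.png",im)
blank(im,c,(200,50,320,228))
im=eyes.get_image("top")[:,:,::-1]; cv2.imwrite("pics/top2.png",cv2.resize(im[130:250,185:400],None,fx=3.7,fy=3.7))
E
```

```text
time_s: 17.55
tcp_pos: [0.6024, 0.0141, 0.1412]
eef_rot: [0.004, 0.629, 0.777, -0.005]
wrist_force: [-0.4, -0.1, -1.1]
opening: 0.0002
t 17.55 fix [36.7 60.9] z 141.2 jaw-rel -0.0047 tilt [ 0.001 -0.013] F_fix -0.4 -0.1 -1.1 open 0.2
dots px [[259.5, 133.3], [259.4, 91.1]] fix mid [ 40.  134.5] yaw 0.002 sep 38.1
box fix [[20.6, 164.0], [59.5, 163.8], [60.8, 105.1], [19.2, 105.3]]
```

View pics/w14.png

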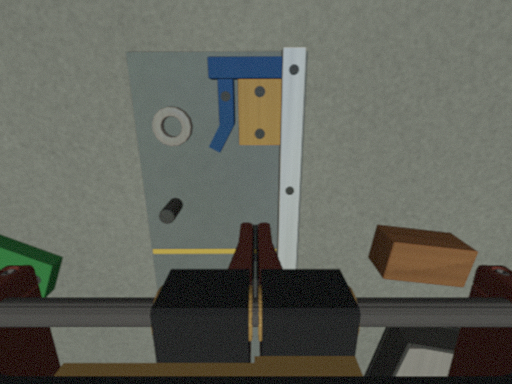

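View pics/top2.png

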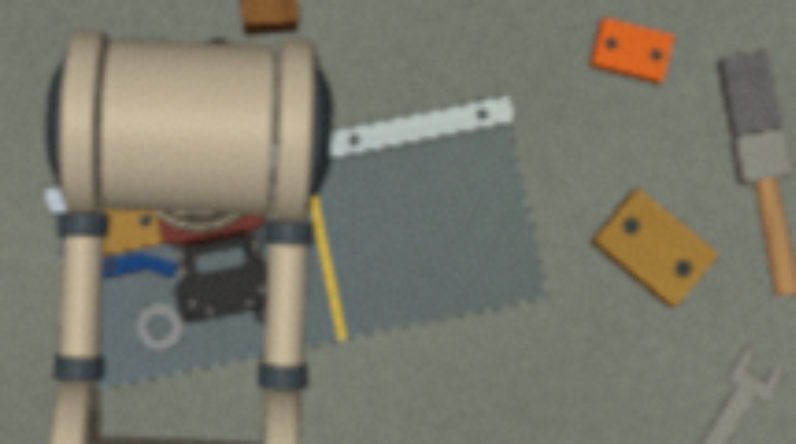

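The blank sits in the corner, dots at (259,91) and (259,133). The washer (172,126) and dowel (170,210) look undisturbed. I'll check the gap in a crop and rise clear.

```bash
python3 -m creep '[[1,[0,-2,3],[0,0,0]],[1,[0,-4,6],[0,0,0]],[1,[0,-5,8],[0,0,0]],[1,[0,-5,8],[0,0,0]],[1,[0,-5,8],[0,0,0]]]'; python3 -c "
import cv2
im=cv2.imread('pics/w14.png');cv2.imwrite('pics/w14c.png',cv2.resize(im[40:170,190:320],None,fx=4.5,fy=4.5,interpolation=cv2.INTER_CUBIC))"
```

```text
time_s: 18.27
tcp_pos: [0.6009, -0.0354, 0.2156]
eef_rot: [0.001, 0.629, 0.778, -0.007]
wrist_force: [-0.9, -0.6, 0.6]
opening: 0.0008
```

View pics/w14c.png

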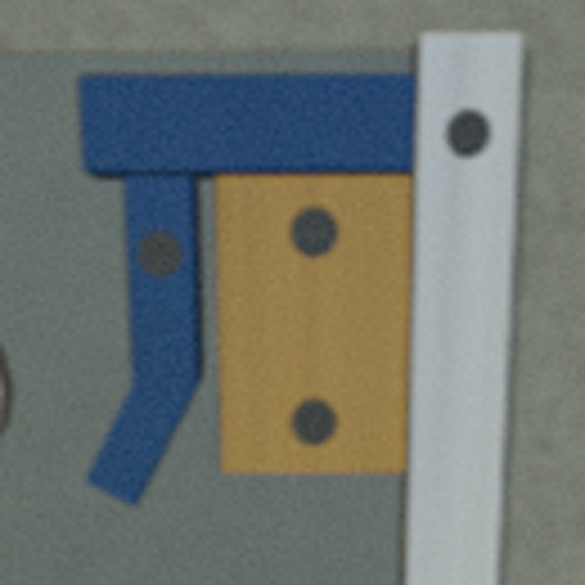

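The crop shows no gap at the rail or the end stop, and the 4 mm gap lies on the keeper side. The arm is clear, so I'm handing in.

```bash
python3 -c "
from plant import bot
print(bot.job_done())"
```

```text
the job is handed in; nothing more can be done
None
```

The brass blank is in the blue corner pocket, against both the rail and the end stop, and the job was handed in with the arm clear at about 18 s of the 67 s allowed.

**What I did**
- I took the smaller brass piece on the plate as the blank; the other brass one is larger and lies on the bench.
- With the two fingertips on its long side I pushed it until it stalled flat on the rail. That was at fixture (40.0, -122.4), yaw -0.002, with about 11 N, well on the loading side of the line.
- I backed off, rose, turned the tool and pushed on the blank's −y end with the fingers closed, biased slightly into the rail. In every measurement along the rail its centre stayed at x = 40.0 to 40.2 mm, with yaw within 0.002 rad.
- At the end stop it stalled twice at the same place, the second time at about 15 N. I then drew back along −y and rose to 0.216 m.

**Last checks**
- After drawing back, the blank read (40.0, 134.5), yaw 0.002, against the nest at (40, 135). The 0.5 mm difference is within the roughly 2 mm calibration.
- The close crop shows no gap at the rail or the end stop; the free gap is on the keeper side.
- The washer and dowel look unmoved in the images; I did not measure their positions. In the last top view the arm hid the blank and part of the fixture, so the final check rests on the wrist camera and the stall.
- No check failed or disagreed.

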